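# Park the blue solder reels at the top of their gutters

## Task

On the trolley stands a sloped rack with three gutters, each with a reel of solder wire lying at its low end. With the fingertips gently push each of the two blue reels up its own gutter and over the yellow ridge until it sits between the ridge and the white end stop and cannot roll back. Only push: do not pick up, pinch or flick a reel, leave the orange reel where it lies, and do not disturb the things standing around the rack.

Things in the scene. Friction and masses are not known exactly. Their poses are not given: they have to be found in the camera images.
- rack: Fixed rack 238 mm wide, 220 mm long, with three parallel gutters 58 mm wide, centre lines at y = -74, 0, +74 mm. Origin on the work surface under the middle; x level, the way the gutters rise; y across; z up. Floors are flat, rise at 0.12 rad and are 32 mm high at x = 0. White dividers stand 14 mm above the floors. A reel rolls up with under 1 N and needs 3 to 8 N to cross the ridge
- low_bar (a point): Middle of the round steel bar, 12 mm thick, lying across the low ends of all gutters at x = -118 mm in the rack's frame; the bar's top is 12 mm above the gutter floors
- ridge_mid (a point): Crest of the middle gutter's yellow ridge (each gutter has one at the same x): rounded, 3 mm above the floor; 29 mm ahead of the rack's origin, 39 mm above the work surface. A reel's centre is at x = 26, z = 66 mm in the rack's frame as it passes the crest
- seat_mid (a point): Where the centre of a parked reel lies in the middle gutter (the others: 74 mm to either side, along the rack's y): x = 45 to 48, z = 66 mm in the rack's frame, between ridge and the white end stop, which stands 46 mm above the floor. Once its centre is past x = 35 mm a reel rolls into this seat by itself
- reel_blue_a: One of two like solder reels with blue flanges: 54 mm long, flanges 56 mm in diameter and 6 mm thick, between them wound wire 50 mm in diameter; about 0.25 kg. Origin at its centre, y along its axle. It starts at the low end of any one of the gutters, leaning on the bar, centre at x = -94.5, z = 49 mm in the rack's frame; rolls freely, back down if let go before the ridge
- reel_blue_b: The other solder reel with blue flanges, the same in every way as reel_blue_a but in another gutter
- reel_orange: Solder reel with orange flanges, same size as the blue ones, in the remaining gutter; to be left where it lies
- flux_bottle: Loose white bottle with a red cap, 44 mm in diameter, 115 mm high, standing left of the rack; origin at the centre of its underside
- paste_jar: Loose white jar with a green lid, 60 mm in diameter, 60 mm high, standing right of the rack; origin at the centre of its underside
- tip_tin: Loose open brass cup, 70 mm in diameter, 40 mm high, left of the rack; origin at the centre of its underside
- screwdriver: Loose yellow screwdriver, 170 mm long, lying right of the rack's low end; origin at its middle on the surface, x along its shaft
There are look-alikes about, which are no part of the job. What is shaped like the reel_blue_b but black or purple is not meant.

How it is judged:
At the end, for the whole second after the job is handed in: Both blue reels lie at rest between the yellow ridge and the end stop of a gutter (centre 41 to 51 mm ahead of the rack's origin along its x, 60 to 72 mm high); the orange reel is within 10 mm of where it started, at rest (x of reel_blue_a in the frame of rack between 0.041 and 0.051 m and z of reel_blue_a in the frame of rack between 0.06 and 0.072 m and linear speed of each of reel_blue_a, reel_blue_b, reel_orange below 0.02 m/s and x of reel_blue_b in the frame of rack between 0.041 and 0.051 m and z of reel_blue_b in the frame of rack between 0.06 and 0.072 m and distance of reel_orange from where it was at the start of the episode below 0.01 m); the robot touches nothing.
It fails at once if a reel is lifted off its gutter ((z of reel_blue_a in the frame of rack above 0.08 m or (x of reel_blue_a in the frame of rack below -0.03 m and z of reel_blue_a in the frame of rack above 0.07 m)) or (z of reel_blue_b in the frame of rack above 0.08 m or (x of reel_blue_b in the frame of rack below -0.03 m and z of reel_blue_b in the frame of rack above 0.07 m)) or (z of reel_orange in the frame of rack above 0.08 m or (x of reel_orange in the frame of rack below -0.03 m and z of reel_orange in the frame of rack above 0.07 m))).
It fails at once if a reel is flicked or let run (faster than 0.45 m/s) (linear speed of any of reel_blue_a, reel_blue_b, reel_orange above 0.45 m/s).
It fails at once if a reel is pinched or rammed (more than 40 N from the fingers) (contact force between the fingers and reel_blue_a above 40 N or contact force between the fingers and reel_blue_b above 40 N or contact force between the fingers and reel_orange above 40 N).
It fails at once if the orange reel is moved more than 10 mm (distance of reel_orange from where it was at the start of the episode above 0.01 m).
It fails at once if the bottle, jar, cup or screwdriver is moved more than 20 mm (distance of any of flux_bottle, paste_jar, screwdriver, tip_tin from where it was at the start of the episode above 0.02 m).
It also fails if it takes over 58 s, if anything falls off the work surface, if the arm or the gripper's body presses on something with over 40 N, if the wrist force passes 120 N, or if a joint passes its speed limit or range.

## Robot

A 6-joint arm with a two-finger parallel gripper is mounted at the origin on the work surface. World frame = base frame: x ahead of the robot, y to its left, z up, the work surface at z = 0. Lengths are in m, angles in rad, forces in N, time in s.
With the tool pointing down it reaches from about 0.275 to 0.85 m from the base axis. Payload 5.2 kg.
Tool frame: the origin (TCP) lies midway between the tips of the shut fingers; the grasp point (between the pads) lies 19 mm behind it; z points along the fingers, y is the line along which they close (so a half turn about z gives the same grasp; the last joint's range is limited). The gripper opens to 85 mm and grips with 20 to 120 N. Pads are 22 mm wide; open, the fingers measure 114 mm over their backs; the gripper's body (76 mm by 85 mm) begins 54 mm behind the grasp point. The pads swing forward as they close: fully open they stand 13 mm farther back than shut.
Start: joints at [-1.413, 0.259, 1.535, -0, 1.348, -0.203], TCP at [0.194, -0.515, 0.231] pointing down, gripper open.
Joint ranges: [-3.14, 3.14], [-0.91, 2.08], [0.19, 2.58], [-1.22, 4.36], [0.22, 2.71], [-3.12, 3.12]. Speed limits (rad/s): [2.57, 2.57, 3.14, 3.14, 3.14, 3.14].

## Interface

Orientations are given as a 3x3 rotation matrix whose columns are the frame's x, y, z axes.
In Python, from rig import status, snapshot, camera_params, job_done gives the robot as it stands. The module is installed in compiled form; this text tells all that it offers.
- The arm moves only by the shell command python3 -m pendant 'ROWS'. ROWS is JSON, a list of rows, each an object with "travel": the shift along the tool's x, y, z in cm, a list of three; "twist": the turn about the tool's z in degrees; "gripper": the opening, from 0 (shut) to 1 (fully open). In form: [{"travel": [dx, dy, dz], "twist": twist, "gripper": gripper}, ...]. A call has 1 to 12 rows; each row is the pose to reach, as a shift and turn from the pose commanded when the call began, along the tool's axes at that moment; what a row does not reach only later rows make up. A row lasts 1/12 s, in which the tool goes at most 41.7 mm and 7.16 degrees, less where a joint would pass 70% of its speed; a pose out of reach is approached as far as the arm can. A call with a gripper value outside its range is refused whole. The fingers move at their own pace and stop on an object; the grip force is fixed at half the most. Time passes only in rows, so rows that repeat a pose let the fingers close. It gives the time, the measured TCP pose, the force, the opening and the grip force at its end, in the units of the state.
- status.sense(): the state, without advancing time (a new reading comes with each control period).
- snapshot(name): name is "side" or "top"; returns the picture (420x560x3 uint8, red, green, blue); there is no depth.
- camera_params(name): a dict with "mtx" (3x3 intrinsics, pixels), "R" (3x3) and "t" (3): a world point X has camera coordinates R X + t. Camera axes: x right, y down, z forward; pixel columns grow to the right and rows downward; lengths in m; the calibration is good to about 2 mm. A picture is of the moment at which its call begins. camera_params takes no time and is no camera call.
- job_done(): hands the job in; it is judged then, once.
The state is a dict: "clock": time; "joints": joint angles; "joint_velocities": joint speeds; "joint_efforts": joint torques, N m; "ee_pos": TCP position; "eef_rot": TCP orientation; "contact_force": force on the tool from outside, world axes, zero at the start; "wrist_torque": the same for the moment, N m; "width": opening from 0.0 (shut) to 1.0 (fully open); "grasp_force": force on a finger pad.
Only numpy, scipy, OpenCV 4.12 (cv2) and the standard library are available. Lean on these libraries where they do the work, as an engineer would, in place of code of your own. Each camera call takes 0.05 s, during which the arm holds its last target. There are 200 camera calls.

## Working session

There is one attempt and no reset: what is moved stays moved. The work goes in short steps, Python scripts to look and compute and a shell command to move; the robot and the scene stay as the last step left them, time stands still between calls to the robot, and variables do not carry over. Pictures are saved under pics/ and viewed, at most 10 in all, crops included, and the job is handed in when it is done.

```bash
mkdir -p pics
python3 - <<'E'
from rig import *
import cv2,numpy as np
for n in("top","side"):
    cv2.imwrite(f"pics/{n}0.png",snapshot(n)[:,:,::-1]); p=camera_params(n); print(n,{k:np.round(v,4).tolist() for k,v in p.items()})
s=status.sense();print(s["clock"],s["ee_pos"],s["eef_rot"],s["contact_force"])
E
```

```text
top {'mtx': [[399.8022, 0.0, 286.7971], [0.0, 399.8022, 205.8055], [0.0, 0.0, 1.0]], 'R': [[0.0281, -0.9994, 0.0183], [-0.9897, -0.0304, -0.1402], [0.1407, -0.0142, -0.99]], 't': [0.0108, 0.5401, 0.7694]}
side {'mtx': [[520.4312, 0.0, 282.1332], [0.0, 520.4312, 214.4522], [0.0, 0.0, 1.0]], 'R': [[-0.987, -0.1604, 0.0108], [-0.1254, 0.7256, -0.6766], [0.1007, -0.6692, -0.7363]], 't': [0.5507, 0.0919, 1.1772]}
0.1 [ 0.19411356 -0.51410864  0.23055653] [[ 9.35626300e-01  3.52992029e-01 -2.34024857e-04]
 [ 3.52991924e-01 -9.35624932e-01  1.63995135e-03]
 [ 3.59930266e-04 -1.61699050e-03 -9.99998628e-01]] [ 0.04922128  0.1295883  -0.38115175]
```

View pics/top0.png

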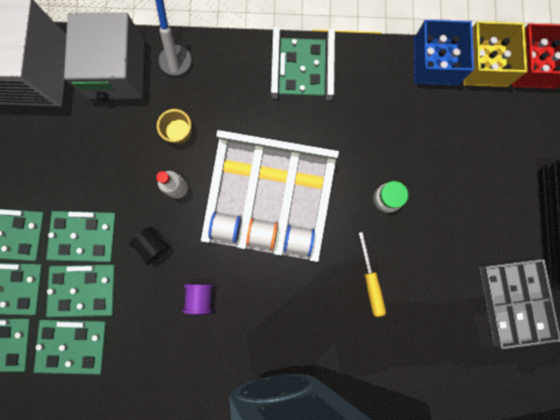

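View pics/side0.png

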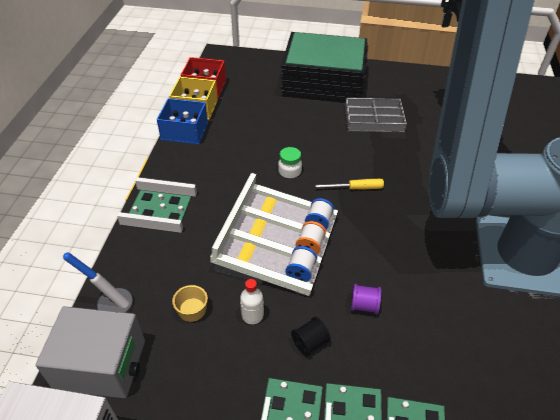

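The top view shows the rack with blue-flanged reels at about (225,228) in the left gutter and (299,241) in the right one. The orange reel is at (262,235) in the middle. Black (150,246) and purple (198,299) look-alikes lie off the rack. I'll confirm in an enlarged crop.

Run:
```python
import cv2
i=cv2.imread("pics/top0.png")[120:270,190:350]
cv2.imwrite("pics/crop.png",cv2.resize(i,None,fx=4,fy=4,interpolation=cv2.INTER_CUBIC))
```

```text
(no output)
```

View pics/crop.png

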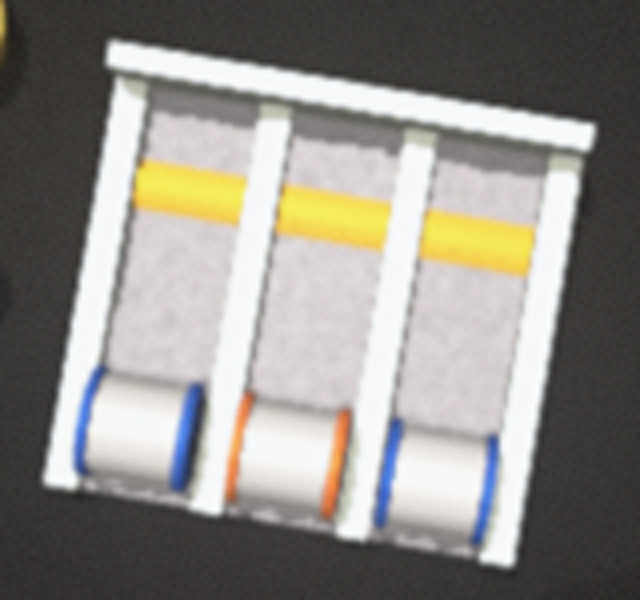

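```bash
cat > h.py <<'E'
import numpy as np
from rig import camera_params
from scipy.optimize import least_squares
def proj(n,X):
    p=camera_params(n);c=np.atleast_2d(X)@np.array(p["R"]).T+p["t"];q=c@np.array(p["mtx"]).T;return q[:,:2]/q[:,2:]
def rk(q,P):
    c,s=np.cos(q[2]),np.sin(q[2]);return np.atleast_2d(P)@np.array([[c,s,0],[-s,c,0],[0,0,1]])+[q[0],q[1],0]
E
python3 - <<'E'
from h import *
from rig import status
P=np.array([[29,74,39],[29,0,39],[29,-74,39],[-94.5,74,50],[-94.5,0,50],[-94.5,-74,50]])/1e3
uv=np.array([[190,192],[334,217],[478,243],[138,430],[289,458],[437,483]])/4+[190,120]-.4
r=least_squares(lambda q:(proj("top",rk(q,P))-uv).ravel(),[.5,0,0]);q=r.x
print(q,np.degrees(q[2]),r.fun.reshape(-1,2).round(1).tolist())
print("reels",rk(q,P[3:]).round(4).tolist())
print("side px",proj("side",rk(q,P)).round(0).tolist())
s=status.sense();print(s["ee_pos"],np.degrees(np.arctan2(s["eef_rot"][1,0],s["eef_rot"][0,0])))
E
```

```text
[ 0.57475633  0.06088336 -0.14710713] -8.428617946590247 [[0.2, 0.3], [-0.1, 0.4], [-0.3, 0.3], [0.6, -0.2], [-0.2, -0.6], [-0.1, -0.2]]
reels [[0.4921, 0.1479, 0.05], [0.4813, 0.0747, 0.05], [0.4704, 0.0015, 0.05]]
side px [[247.0, 253.0], [258.0, 228.0], [269.0, 206.0], [302.0, 264.0], [312.0, 238.0], [320.0, 215.0]]
[ 0.19411356 -0.51410864  0.23055653] 20.67042550397749
```

The crop confirms the blue flanges on the left and right reels and orange on the middle one. The side-view reprojection also matches to 1–2 px. Next I'll work out the approach, with the gripper shut and tool x along rack x.

```bash
cat >> h.py <<'E'
Q=np.array([.57476,.06088,-.14711])
def go(*pts):  # rack-frame mm targets of TCP -> tool travel cm, twist deg
    from rig import status
    s=status.sense();R=s["eef_rot"];c=s["ee_pos"]
    inv=lambda w:((w-[Q[0],Q[1],0])@np.array([[np.cos(Q[2]),-np.sin(Q[2]),0],[np.sin(Q[2]),np.cos(Q[2]),0],[0,0,1]]))*1e3
    print("t",round(s["clock"],2),"now",inv(c).round(1),"F",s["contact_force"].round(1),"w",round(s["width"],2),"twist",np.degrees(np.arctan2(R[1,0],R[0,0])-Q[2]).round(2))
    for p in pts: print(p,((rk(Q,np.array(p)/1e3)[0]-c)@R*100).round(2))
E
python3 -c "
from h import *
go((-160,-74,230),(-160,-74,120))"
```

```text
t 0.1 now [-292.3 -624.6  230.6] F [ 0.   0.1 -0.4] w 1.0 twist 29.1
(-160, -74, 230) [ 38.33 -41.68   0.14]
(-160, -74, 120) [ 38.33 -41.66  11.14]
```

```bash
python3 -m pendant '[{"travel":[2,-2,0],"twist":7,"gripper":0},{"travel":[4.5,-5,0],"twist":14,"gripper":0},{"travel":[7,-8,0],"twist":21,"gripper":0},{"travel":[9.5,-10.5,0],"twist":29.1,"gripper":0},{"travel":[12,-13,0],"twist":29.1,"gripper":0},{"travel":[14.5,-16,0],"twist":29.1,"gripper":0},{"travel":[17,-18.5,0],"twist":29.1,"gripper":0},{"travel":[20,-21.5,0],"twist":29.1,"gripper":0},{"travel":[22.5,-24.5,0],"twist":29.1,"gripper":0},{"travel":[25,-27.5,0],"twist":29.1,"gripper":0},{"travel":[27.5,-30,0],"twist":29.1,"gripper":0},{"travel":[29,-31.5,0],"twist":29.1,"gripper":0}]'
python3 -c "
from h import *
go((-160,-74,120))"
```

```text
clock: 1.1
ee_pos: [0.3544, -0.1142, 0.2312]
eef_rot: [[0.989, -0.145, 0.0], [-0.145, -0.989, 0.001], [-0.0, -0.001, -1.0]]
contact_force: [0.4, 1.1, -0.6]
width: -0.002
grasp_force: 0.0
t 1.1 now [-192.3 -205.5  231.2] F [ 0.4  1.1 -0.6] w -0.0 twist 0.09
(-160, -74, 120) [  3.25 -13.13  11.13]
```

```bash
python3 -m pendant '[{"travel":[0.7,-3,2],"twist":0,"gripper":0},{"travel":[1.4,-6,4],"twist":0,"gripper":0},{"travel":[2,-9,6],"twist":0,"gripper":0},{"travel":[2.5,-11.5,8],"twist":0,"gripper":0},{"travel":[3,-13,10],"twist":0,"gripper":0},{"travel":[3,-13,11],"twist":0,"gripper":0},{"travel":[3,-13,11],"twist":0,"gripper":0},{"travel":[3,-13,11],"twist":0,"gripper":0}]'
python3 - <<'E'
from h import *
from rig import snapshot
import cv2
go((-150,-74,45),(-130,-74,42))
a=snapshot("top")[120:300,190:350,::-1];b=snapshot("side")[150:330,200:360,::-1]
cv2.imwrite("pics/c2.png",cv2.resize(np.hstack([a,b]),None,fx=2.4,fy=2.4,interpolation=cv2.INTER_CUBIC))
E
```

```text
clock: 1.77
ee_pos: [0.4025, 0.007, 0.1209]
eef_rot: [[0.989, -0.146, -0.002], [-0.146, -0.989, 0.0], [-0.002, -0.0, -1.0]]
contact_force: [-0.3, 0.5, -0.6]
width: 0.003
grasp_force: 0.0
t 1.77 now [-162.5  -78.5  120.9] F [-0.3  0.5 -0.6] w 0.0 twist 0.05
(-150, -74, 45) [ 1.27 -0.45  7.59]
(-130, -74, 42) [ 3.27 -0.45  7.88]
```

View pics/c2.png

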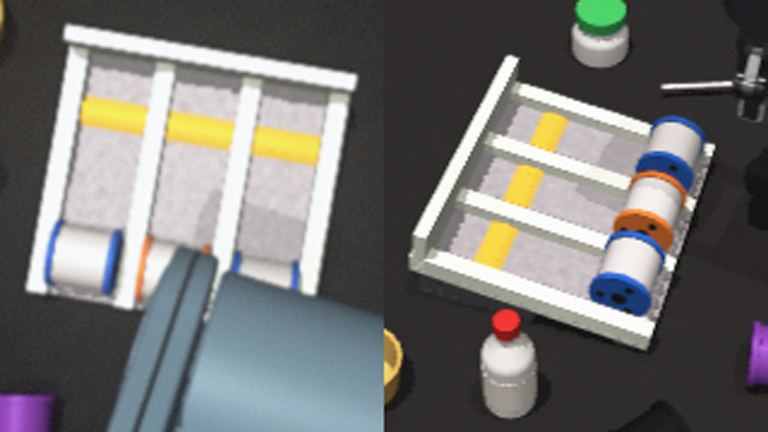

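The reels haven't moved: right blue at about (265,275), with the fingers hanging clear behind it at (750,85) in the side half. I'll lower behind the right reel.

```bash
python3 -m pendant '[{"travel":[0.2,-0.2,2.5],"twist":0,"gripper":0},{"travel":[0.4,-0.4,5],"twist":0,"gripper":0},{"travel":[0.6,-0.4,7],"twist":0,"gripper":0},{"travel":[0.8,-0.4,7.6],"twist":0,"gripper":0},{"travel":[1.2,-0.4,7.8],"twist":0,"gripper":0},{"travel":[1.2,-0.4,7.8],"twist":0,"gripper":0},{"travel":[1.2,-0.4,7.8],"twist":0,"gripper":0}]'
python3 -c "
from h import *
go((-130,-74,42),(-36,-74,50),(0,-74,55),(10,-74,56))"
```

```text
clock: 2.45
ee_pos: [0.4169, 0.0083, 0.0445]
eef_rot: [[0.989, -0.147, 0.002], [-0.147, -0.989, -0.001], [0.002, 0.0, -1.0]]
contact_force: [-0.3, -0.3, -0.2]
width: -0.0
grasp_force: 0.0
t 2.45 now [-148.5  -75.2   44.5] F [-0.3 -0.3 -0.2] w -0.0 twist -0.03
(-130, -74, 42) [ 1.85 -0.12  0.26]
(-36, -74, 50) [11.25 -0.12 -0.52]
(0, -74, 55) [14.85 -0.12 -1.01]
(10, -74, 56) [15.85 -0.12 -1.11]
```

```bash
python3 -m pendant '[{"travel":[0.4,-0.1,0.3],"twist":0,"gripper":0},{"travel":[0.8,-0.1,0.4],"twist":0,"gripper":0},{"travel":[1.2,-0.1,0.4],"twist":0,"gripper":0},{"travel":[1.6,-0.1,0.4],"twist":0,"gripper":0},{"travel":[2,-0.1,0.4],"twist":0,"gripper":0},{"travel":[2.5,-0.1,0.34],"twist":0,"gripper":0},{"travel":[3,-0.1,0.28],"twist":0,"gripper":0},{"travel":[3.5,-0.1,0.22],"twist":0,"gripper":0},{"travel":[4,-0.1,0.16],"twist":0,"gripper":0},{"travel":[4.5,-0.1,0.1],"twist":0,"gripper":0},{"travel":[5,-0.1,0.04],"twist":0,"gripper":0},{"travel":[5.5,-0.1,-0.02],"twist":0,"gripper":0}]'
python3 - <<'E'
from h import *
from rig import snapshot
import cv2
go((-36,-74,52),(0,-74,57),(10,-74,58))
b=snapshot("side")[150:330,200:360,::-1]
cv2.imwrite("pics/c3.png",cv2.resize(b,None,fx=3,fy=3,interpolation=cv2.INTER_CUBIC))
E
```

```text
clock: 3.45
ee_pos: [0.4705, 0.0018, 0.0436]
eef_rot: [[0.989, -0.147, -0.0], [-0.147, -0.989, 0.0], [-0.0, -0.0, -1.0]]
contact_force: [-0.3, 0.6, 0.9]
width: 0.002
grasp_force: 0.4
t 3.45 now [-94.4 -73.7  43.6] F [-0.3  0.6  0.9] w 0.0 twist -0.0
(-36, -74, 52) [ 5.84  0.02 -0.84]
(0, -74, 57) [ 9.44  0.02 -1.35]
(10, -74, 58) [10.44  0.02 -1.45]
```

View pics/c3.png

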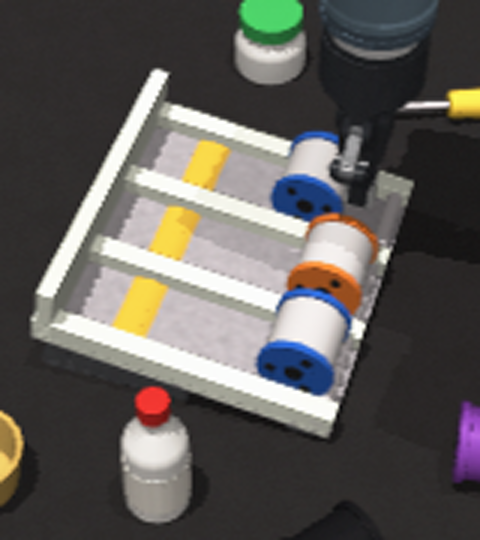

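The right reel (310,175 in the crop) is rolling up ahead of the fingers and its neighbours haven't moved.

```bash
python3 -m pendant '[{"travel":[0.5,0,-0.06],"twist":0,"gripper":0},{"travel":[1,0,-0.12],"twist":0,"gripper":0},{"travel":[1.5,0,-0.18],"twist":0,"gripper":0},{"travel":[2,0,-0.24],"twist":0,"gripper":0},{"travel":[2.5,0,-0.3],"twist":0,"gripper":0},{"travel":[3,0,-0.36],"twist":0,"gripper":0},{"travel":[3.5,0,-0.42],"twist":0,"gripper":0},{"travel":[4,0,-0.48],"twist":0,"gripper":0},{"travel":[4.5,0,-0.54],"twist":0,"gripper":0},{"travel":[5,0,-0.6],"twist":0,"gripper":0},{"travel":[5.5,0,-0.66],"twist":0,"gripper":0},{"travel":[6,0,-0.8],"twist":0,"gripper":0}]'
python3 -c "
from h import *
go((-10,-74,56),(2,-74,57),(6,-74,58))"
```

```text
clock: 4.5
ee_pos: [0.5297, -0.007, 0.0515]
eef_rot: [[0.989, -0.147, -0.0], [-0.147, -0.989, 0.0], [-0.0, -0.0, -1.0]]
contact_force: [-0.2, 0.8, 0.7]
width: 0.002
grasp_force: 0.4
t 4.5 now [-34.6 -73.8  51.5] F [-0.2  0.8  0.7] w 0.0 twist -0.0
(-10, -74, 56) [ 2.46  0.02 -0.46]
(2, -74, 57) [ 3.66  0.02 -0.56]
(6, -74, 58) [ 4.06  0.02 -0.66]
```

```bash
python3 -m pendant '[{"travel":[0.4,0,-0.1],"twist":0,"gripper":0},{"travel":[0.8,0,-0.15],"twist":0,"gripper":0},{"travel":[1.1,0,-0.2],"twist":0,"gripper":0},{"travel":[1.4,0,-0.25],"twist":0,"gripper":0},{"travel":[1.7,0,-0.3],"twist":0,"gripper":0},{"travel":[2,0,-0.4],"twist":0,"gripper":0},{"travel":[2.3,0,-0.45],"twist":0,"gripper":0},{"travel":[2.6,0,-0.5],"twist":0,"gripper":0},{"travel":[2.9,0,-0.5],"twist":0,"gripper":0},{"travel":[3.2,0,-0.5],"twist":0,"gripper":0},{"travel":[3.5,0,-0.5],"twist":0,"gripper":0},{"travel":[3.7,0,-0.5],"twist":0,"gripper":0}]'
python3 - <<'E'
from h import *
from rig import snapshot
import cv2
go((2,-74,57),(8,-74,57))
b=snapshot("side")[150:330,200:360,::-1]
cv2.imwrite("pics/c4.png",cv2.resize(b,None,fx=3,fy=3,interpolation=cv2.INTER_CUBIC))
E
```

```text
clock: 5.5
ee_pos: [0.5668, -0.0125, 0.0566]
eef_rot: [[0.989, -0.147, 0.001], [-0.147, -0.989, -0.0], [0.001, 0.0, -1.0]]
contact_force: [0.9, 0.2, -0.0]
width: -0.002
grasp_force: 0.0
t 5.5 now [  2.9 -73.8  56.6] F [ 0.9  0.2 -0. ] w -0.0 twist -0.0
(2, -74, 57) [-0.09  0.02 -0.04]
(8, -74, 57) [ 0.51  0.02 -0.04]
```

View pics/c4.png

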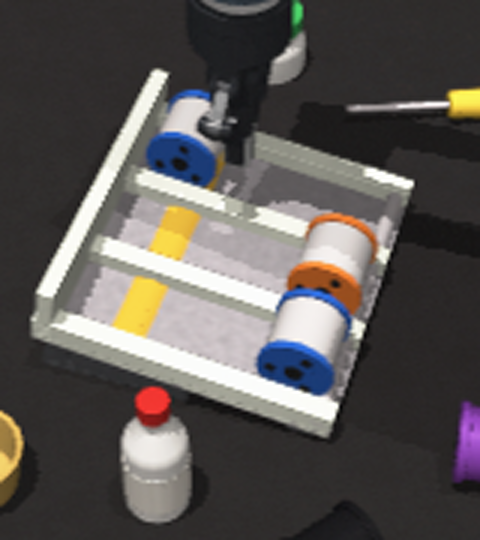

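The reel is at about (185,145) in the crop, past the ridge and against the stop, with no contact force. I'll retreat and go over to the left gutter.

```bash
python3 -m pendant '[{"travel":[-1.5,0,0],"twist":0,"gripper":0},{"travel":[-3.5,0,-1],"twist":0,"gripper":0},{"travel":[-5,0,-4],"twist":0,"gripper":0},{"travel":[-6,0,-8],"twist":0,"gripper":0},{"travel":[-8,-1,-11],"twist":0,"gripper":0},{"travel":[-10,-4,-11],"twist":0,"gripper":0},{"travel":[-12,-7,-11],"twist":0,"gripper":0},{"travel":[-14,-10,-11],"twist":0,"gripper":0},{"travel":[-15.5,-13,-11],"twist":0,"gripper":0},{"travel":[-15.5,-14.8,-9],"twist":0,"gripper":0},{"travel":[-15.5,-14.8,-6],"twist":0,"gripper":0},{"travel":[-15.5,-14.8,-6],"twist":0,"gripper":0}]'
python3 - <<'E'
from h import *
from rig import snapshot
import cv2
go((-150,74,44),(-150,74,40))
print("expect flange px",((proj("side",rk(Q,np.array([[.026,-.047,.066],[.046,-.047,.066]])))-[200,150])*3).round(0).tolist())
E
```

```text
clock: 6.55
ee_pos: [0.4309, 0.1575, 0.1129]
eef_rot: [[0.99, -0.144, -0.007], [-0.144, -0.99, -0.001], [-0.007, 0.002, -1.0]]
contact_force: [-0.9, -0.1, -0.0]
width: 0.001
grasp_force: 0.0
t 6.55 now [-156.5   74.5  112.9] F [-0.9 -0.1 -0. ] w 0.0 twist 0.15
(-150, 74, 44) [0.7  0.04 6.88]
(-150, 74, 40) [0.7  0.04 7.28]
expect flange px [[199.0, 168.0], [174.0, 162.0]]
```

```bash
python3 -m pendant '[{"travel":[0,0,2.5],"twist":0,"gripper":0},{"travel":[0,0,5],"twist":0,"gripper":0},{"travel":[0,0,6.5],"twist":0,"gripper":0},{"travel":[0,0,7],"twist":0,"gripper":0},{"travel":[0.3,0,7.2],"twist":0,"gripper":0},{"travel":[0.3,0,7.2],"twist":0,"gripper":0},{"travel":[0.3,0,7.2],"twist":0,"gripper":0}]'
python3 -c "
from h import *
go((-148.5,74,40),(-94,74,45))"
```

```text
clock: 7.13
ee_pos: [0.4387, 0.1561, 0.0457]
eef_rot: [[0.989, -0.147, 0.002], [-0.147, -0.989, 0.0], [0.002, -0.0, -1.0]]
contact_force: [-0.7, -0.6, 0.4]
width: -0.001
grasp_force: 0.0
t 7.13 now [-148.6   74.3   45.7] F [-0.7 -0.6  0.4] w -0.0 twist -0.03
(-148.5, 74, 40) [0.   0.03 0.57]
(-94, 74, 45) [5.46 0.02 0.08]
```

```bash
python3 -m pendant '[{"travel":[0.4,0,0.3],"twist":0,"gripper":0},{"travel":[0.8,0,0.4],"twist":0,"gripper":0},{"travel":[1.2,0,0.4],"twist":0,"gripper":0},{"travel":[1.6,0,0.4],"twist":0,"gripper":0},{"travel":[2,0,0.4],"twist":0,"gripper":0},{"travel":[2.5,0,0.34],"twist":0,"gripper":0},{"travel":[3,0,0.28],"twist":0,"gripper":0},{"travel":[3.5,0,0.22],"twist":0,"gripper":0},{"travel":[4,0,0.16],"twist":0,"gripper":0},{"travel":[4.5,0,0.1],"twist":0,"gripper":0},{"travel":[5,0,0.04],"twist":0,"gripper":0},{"travel":[5.5,0,-0.02],"twist":0,"gripper":0}]' | grep -E "force|pos"
python3 -m pendant '[{"travel":[0.5,0,-0.06],"twist":0,"gripper":0},{"travel":[1,0,-0.12],"twist":0,"gripper":0},{"travel":[1.5,0,-0.18],"twist":0,"gripper":0},{"travel":[2,0,-0.24],"twist":0,"gripper":0},{"travel":[2.5,0,-0.3],"twist":0,"gripper":0},{"travel":[3,0,-0.36],"twist":0,"gripper":0},{"travel":[3.5,0,-0.42],"twist":0,"gripper":0},{"travel":[4,0,-0.48],"twist":0,"gripper":0},{"travel":[4.5,0,-0.54],"twist":0,"gripper":0},{"travel":[5,0,-0.6],"twist":0,"gripper":0},{"travel":[5.5,0,-0.66],"twist":0,"gripper":0},{"travel":[6,0,-0.8],"twist":0,"gripper":0}]' | grep -E "force|pos"
python3 -c "
from h import *
go((2,74,57),(4,74,57))"
```

```text
ee_pos: [0.4922, 0.1482, 0.0447]
contact_force: [-0.4, -0.4, 1.0]
grasp_force: 0.4
ee_pos: [0.5514, 0.1394, 0.0526]
contact_force: [-0.3, 0.4, 0.4]
grasp_force: 0.4
t 9.13 now [-34.6  74.2  52.6] F [-0.3  0.4  0.4] w 0.0 twist 0.0
(2, 74, 57) [ 3.66  0.02 -0.44]
(4, 74, 57) [ 3.86  0.02 -0.44]
```

Same position and forces as the first reel at this stage, so I'll take it over the ridge the same way.

```bash
python3 -m pendant '[{"travel":[0.4,0,-0.1],"twist":0,"gripper":0},{"travel":[0.8,0,-0.15],"twist":0,"gripper":0},{"travel":[1.1,0,-0.2],"twist":0,"gripper":0},{"travel":[1.4,0,-0.25],"twist":0,"gripper":0},{"travel":[1.7,0,-0.3],"twist":0,"gripper":0},{"travel":[2,0,-0.4],"twist":0,"gripper":0},{"travel":[2.3,0,-0.45],"twist":0,"gripper":0},{"travel":[2.6,0,-0.5],"twist":0,"gripper":0},{"travel":[2.9,0,-0.5],"twist":0,"gripper":0},{"travel":[3.2,0,-0.5],"twist":0,"gripper":0},{"travel":[3.5,0,-0.5],"twist":0,"gripper":0},{"travel":[3.8,0,-0.5],"twist":0,"gripper":0}]' | grep -E "force|pos"
python3 -m pendant '[{"travel":[-1.5,0,0],"twist":0,"gripper":0},{"travel":[-3.5,0,-1],"twist":0,"gripper":0},{"travel":[-5,0,-4],"twist":0,"gripper":0},{"travel":[-6,0,-8],"twist":0,"gripper":0},{"travel":[-8.5,0,-11],"twist":0,"gripper":0},{"travel":[-12,0,-13],"twist":0,"gripper":0},{"travel":[-15.5,0,-13],"twist":0,"gripper":0},{"travel":[-19,0,-13],"twist":0,"gripper":0},{"travel":[-19,0,-13],"twist":0,"gripper":0},{"travel":[-19,0,-13],"twist":0,"gripper":0}]' | grep -E "clock|force|pos"
python3 - <<'E'
from h import *
from rig import snapshot
import cv2
a=snapshot("top")[120:270,190:350,::-1];b=snapshot("side")[150:300,200:360,::-1]
cv2.imwrite("pics/c5.png",cv2.resize(np.hstack([a,b]),None,fx=2.5,fy=2.5,interpolation=cv2.INTER_CUBIC))
P=np.array([[x,y,.066] for y in(-.047,.101) for x in(.041,.046,.051)])
print(((proj("side",rk(Q,P))-[200,150])*2.5+[400,0]).round(0).tolist())
P[:,1]=[-.074]*3+[.074]*3
print(((proj("top",rk(Q,P))-[190,120])*2.5).round(0).tolist())
E
```

```text
ee_pos: [0.5892, 0.1338, 0.0577]
contact_force: [-0.2, 0.5, 0.2]
grasp_force: 0.0
clock: 10.97
ee_pos: [0.3994, 0.1621, 0.1882]
contact_force: [1.1, -0.2, 0.4]
grasp_force: 0.0
[[550.0, 136.0], [545.0, 135.0], [540.0, 133.0], [491.0, 257.0], [486.0, 256.0], [480.0, 255.0]]
[[302.0, 130.0], [303.0, 124.0], [304.0, 118.0], [118.0, 97.0], [119.0, 91.0], [120.0, 85.0]]
```

View pics/c5.png

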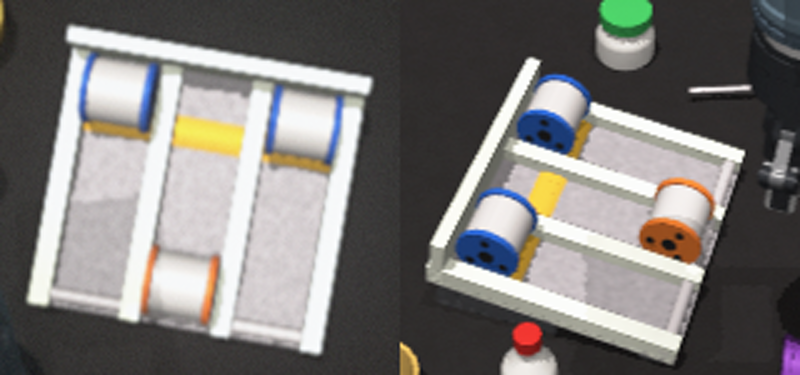

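Both blue reels sit beyond the ridge. Their top-view centres, about (305,124) and (119,92), match the predicted x = 46 mm positions of (303,124) and (119,91). The orange reel is still at the low end, about (181,284), and the fingers are clear.

```bash
python3 -m pendant '[{"travel":[0,0,0],"twist":0,"gripper":0},{"travel":[0,0,0],"twist":0,"gripper":0},{"travel":[0,0,0],"twist":0,"gripper":0},{"travel":[0,0,0],"twist":0,"gripper":0}]' >/dev/null; python3 -c "
from rig import job_done
print(job_done())"
```

```text
the job is handed in; nothing more can be done
None
```

Both blue reels are parked between the yellow ridge and the end stop, the orange reel is still at its low end, the arm is clear, and the job was handed in at about 11 s; no verdict came back.

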